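Lay out the sharpening place

ROBOT

A 6-joint arm with a two-finger parallel gripper is mounted at the origin on a cart in front of the work surface, level with it; the furniture and walls round the work are solid. World frame = base frame: x ahead of the robot, y to its left, z up, the work surface at z = 0. Lengths are in m, angles in degrees, forces in N, time in s.
With the tool pointing down it reaches from about 0.4 to 0.825 m from the base axis. Payload 7 kg.
Tool frame: the origin (TCP) lies midway between the tips of the shut fingers; the grasp point (between the pads) lies 19 mm behind it (bot.grip_point_offset is the distance from the TCP to the grasp point, in m); z points along the fingers, y is the direction in which the jaws open and shut (so a half turn about z gives the same grasp; the last joint's range is limited). The gripper opens to 88 mm and grips with 3 to 60 N. Pads are 19 mm wide; open, the fingers measure 130 mm over their backs; the gripper's body (78 mm by 193 mm) begins 47 mm behind the grasp point.
Start: joints at [84.231, 20.546, 0.682, 0, -70.136, -16.507], TCP at [0.256, 0.625, 0.227] pointing down, gripper open.
Joint ranges: [-176.03, 176.03], [-82.01, 121.73], [-58.28, 71.71], [-173.87, 95.51], [-174.79, -0.11], [-173.66, 173.66]. Speed limits (degrees/s): [136.94, 136.94, 172.46, 180, 180, 180].

INTERFACE

Orientations are given as a 3x3 rotation matrix whose columns are the frame's x, y, z axes.
In Python, from workcell import status, imaging, ticket, nets, bot gives the robot as it stands. The module is installed in compiled form; this text tells all that it offers.
- The arm moves only by the tool drive_tool, never from a script. Its argument "plan" is a list of rows, each a list of 2 entries, a list of its own where there are three numbers: the shift along the tool's x, y, z in cm, then the turn, a rotation vector about the tool's x, y, z in degrees. A call has 1 to 12 rows; each row is the pose to reach, as a shift and turn from the pose measured when the call began, along the tool's axes at that moment; what a row does not reach only later rows make up. A row lasts 1/12 s, in which the tool goes at most 41.7 mm and 7.16 degrees, less where a joint would pass 70% of its speed; a pose out of reach is approached as far as the arm can. A call with a gripper value outside its range is refused whole. "claw" is the finger opening in cm, from 0 to 8.76, set as the call begins (left out, the last holds). The fingers move at their own pace and stop on an object; the grip force is fixed at half the most. Time passes only in rows, so rows that repeat a pose let the fingers close. It gives the time, the measured TCP pose, the force and the opening at its end, in the units of the state.
- status.get_obs(): the state, without advancing time (a new reading comes with each control period).
- imaging.capture(name): name is "scene" or "top" or "wrist"; returns the picture (384x512x3 uint8, red, green, blue); there is no depth.
- imaging.get_calibration(name): a dict with "vertical_fov" (degrees; the focal length in pixels is half the picture's height over the tangent of half this angle, whatever the lens; pixels are square), "cx", "cy" (the principal point, pixels), "k1" (the pictures are not rectified: a ray, as slopes to the right and down, at radius r is drawn at 1 + k1 r^2 times it, then the intrinsics apply), "R" (3x3) and "t" (3): a world point X has camera coordinates R X + t; the wrist camera has in their place "T_tool_cam" (4x4, takes a point from camera to tool coordinates, whose origin is the TCP and whose axes are the flange's). Camera axes: x right, y down, z forward; pixel columns grow to the right and rows downward; lengths in m; the calibration is good to about 2 mm. A picture is of the moment at which its call begins: read the wrist's pose just before it. get_calibration takes no time and is no camera call.
- ticket.job_done(): hands the job in, once; it reports no verdict.
Trained networks look in the newest picture that a camera, given by its name, has taken for a name from the list of things; names that differ only in an ending like _2 or _b are one class to them, and where a whole thing is asked for, a point or a joint stands for the part that bears it (a point fixed in the world has none). Each returns a list of dicts, best first, with "conf" (0 to 1); they miss things now and then, are a little off and sometimes report something else, mostly with a low value. They report only what shows in the picture. A call takes as long as a camera call. They do not tell look-alikes from the thing itself.
- nets.search_frame(camera, query): "centre" ([column, row] in pixels, amid what is visible of it).
- nets.trace(camera, query): "mask" (384x512 bool, what is visible of it) and "centre" ([column, row] in pixels, amid what is visible of it).
- nets.place_of(camera, query): "centre" ([column, row] in pixels: a listed point, or the origin of a listed thing).
The state is a dict: "time_s": time; "qpos": joint angles; "dq": joint speeds; "tau": joint torques, N m; "ee_pos": TCP position; "tcp_rot": TCP orientation; "contact_force": force on the tool from outside, world axes, zero at the start; "wrist_torque": the same for the moment, N m; "opening": finger opening in m.
Only numpy, scipy, OpenCV 4.12 (cv2) and the standard library are available. Lean on these libraries where they do the work, as an engineer would, in place of code of your own. Each camera call takes 0.05 s, during which the arm holds its last target. There are 200 camera calls.

TASK

Lay out the sharpening place: take the whetstone that lies on the front boards at the left and set it flat on the bench midway between the water mug and the brick-red rubbing stone on the same boards, lengthwise in line with the two. Then lay the all-steel flat chisel on the robot's side of the whetstone, parallel to it and centred on its length, with a gap of about 50 mm between them and its cutting edge at the mug's end. Set both down without dropping them, and leave the mug, the rubbing stone and the other two tools where they are.

Things in the scene. Friction and masses are not known exactly. Their poses are not given: they have to be found in the camera images.
- whetstone_mid (a point): Centre of the whetstone, a dark grey block 50 x 150 x 24 mm (about 0.42 kg) lying flat on the front boards at the left (another one stays at the very back, against the wall); this point is 12 mm above its underside. Its own y axis runs along its 150 mm length, x across its 50 mm width, z up. Both ends are alike.
- mug_mid (a point): Centre of the pale grey enamel mug, 76 mm across, 89 mm high: on its axis, 45 mm up. x: along the line to or from the rubbing stone; y: towards the robot; the handle reaches 64 mm from the axis along -y, away from the robot. Mug and rubbing stone stand left and right, in either order, 280 mm apart between centres, their line turned up to some 0.2 rad.
- brick_mid (a point): Centre of the brick-red rubbing stone, a rough block 48 x 75 x 30 mm lying on the bench some way beside the mug (another stays at the very back); this point is 15 mm above its underside. Its own x axis runs across its 48 mm width, roughly along the line to the mug, y along its 75 mm length, z up.
- flat_chisel_mid (a point): Centre of the flat chisel: all steel, no wooden handle, 190 mm long, round shaft 18 mm thick, 0.18 kg, lying at the right beside two wooden-handled tools, in any order, about 80 mm apart. This point is half-way along it on the shaft's axis, 8 mm above the bench. y runs along it from cutting edge (-y) to head (+y). It may rock a little about its length.
- flat_chisel_edge (a point): Middle of the flat chisel's cutting edge, 24 mm wide, 95 mm from the chisel's centre along its own -y axis.
- gouge_mid (a point): Centre of the gouge, 210 mm long, with a dark brown turned wooden handle up to 29 mm thick and a slim steel blade, lying on the bench at the right; to be left alone. y runs along it.
- riffler_mid (a point): Centre of the riffler (a small file), 235 mm long, with a light wooden turned handle about 22 mm thick and a slim steel blade, lying on the bench at the right; to be left alone. y runs along it.
- whetstone: The whetstone itself; origin at the centre of its underside, axes as above.
- flat_chisel: The flat chisel itself; origin under its middle, at the bench, axes as above.
Not all that is in view belongs to the job. What is shaped like the part that bears mug_mid but green is not meant.

How it is judged (in metres and radians):
On the way, in this order (a step that is already met when the one before it is completed fails the run):
1. the whetstone lies released, midway between mug and rubbing stone and in line with them (horizontal distance between whetstone_mid and mug_mid below 0.157 m and horizontal distance between whetstone_mid and brick_mid below 0.157 m and y of whetstone_mid in the frame of mug_mid between -0.02 and 0.02 m and angle between the y axis of whetstone_mid and the x axis of mug_mid, either way round below 0.17 rad and height (world z) of whetstone_mid between 0.008 and 0.018 m and angle between whetstone_mid's own z axis and vertical below 0.1 rad and contact force between the fingers and whetstone below 0.1 N), for 0.2 s.
2. the flat chisel lies released in its place on the robot's side of the whetstone ((x of flat_chisel_mid in the frame of whetstone_mid between 0.065 and 0.105 m or x of flat_chisel_mid in the frame of whetstone_mid between -0.105 and -0.065 m) and y of flat_chisel_mid in the frame of mug_mid above 0.03 m and y of flat_chisel_mid in the frame of whetstone_mid between -0.025 and 0.025 m and angle between the y axis of flat_chisel_mid and the y axis of whetstone_mid, either way round below 0.17 rad and horizontal distance between flat_chisel_edge and mug_mid below 0.165 m and height (world z) of flat_chisel_mid between 0.002 and 0.018 m and height (world z) of flat_chisel_edge below 0.022 m and contact force between the fingers and flat_chisel below 0.1 N), for 0.2 s.
At the end, for the whole second after the job is handed in: Whetstone flat, centre within 157 mm of mug's and rubbing stone's, 20 mm of their line; chisel on robot's side, 65-105 mm from its centre line, centred within 25 mm, edge by mug; both within 10 deg, released, still. Mug upright; mug, rubbing stone moved < 15 mm, gouge, riffler < 20 mm (all of step 1 and all of step 2 and distance of each of mug_mid, brick_mid from where it was at the start of the episode below 0.015 m and angle between mug_mid's own z axis and vertical below 0.1 rad and distance of each of gouge_mid, riffler_mid from where it was at the start of the episode below 0.02 m and linear speed of each of whetstone, flat_chisel below 0.02 m/s); the robot touches nothing.
It fails at once if the whetstone is dropped: it falls freely for more than about 25 mm (linear speed of whetstone above 0.7 m/s and contact force between anything else and whetstone below 0.01 N).
It fails at once if the flat chisel is dropped: it falls freely for more than about 25 mm (linear speed of flat_chisel above 0.7 m/s and contact force between anything else and flat_chisel below 0.01 N).
It also fails if it takes over 72 s, if anything falls off the work surface, if the arm or the gripper's body presses on something with over 40 N, if the wrist force passes 120 N, or if a joint passes its speed limit or range.

## Working session

There is one attempt and no reset: what is moved stays moved. The work goes in short steps, Python scripts to look and compute and a tool call to move; the robot and the scene stay as the last step left them, time stands still between calls to the robot, and variables do not carry over. Pictures are saved under pics/ and viewed, about 8 in all and at most 12, crops included, and the job is handed in when it is done.

Besides the shell and the picture viewer there is one more tool, called after "Request:" by a JSON object that holds its "name" and its "arguments". drive_tool: Moves the arm, as the interface text tells. Its arguments: {"type":"object","properties":{"plan":{"type":"array"},"claw":{"type":"number"}},"required":["plan"]}

```bash
mkdir -p pics
cat > h.py <<'E'
import numpy as np, cv2
from workcell import status, imaging, ticket, nets, bot
def cam(n):
    c=imaging.get_calibration(n)
    f=192/np.tan(np.radians(c["vertical_fov"])/2)
    if "R" in c: R,t=np.array(c["R"]),np.array(c["t"]); C=-R.T@t; Rw=R.T
    else:
        o=status.get_obs(); T=np.array(c["T_tool_cam"]); Rt=np.array(o["tcp_rot"])
        Rw=Rt@T[:3,:3]; C=Rt@T[:3,3]+np.array(o["ee_pos"])
    return c,f,Rw,C
def px2w(cm,p,z=0.):
    c,f,Rw,C=cm
    K=np.array([[f,0,c["cx"]],[0,f,c["cy"]],[0,0,1.]])
    p=np.array(p,float).reshape(-1,1,2)
    # lens: d=u(1+k1 r^2)
    u=cv2.undistortPointsIter(p,K,np.array([c["k1"],0,0,0.]),None,None,(3,100,1e-12)).reshape(-1,2)
    d=np.c_[u,np.ones(len(u))]@Rw.T
    return C+d*((z-C[2])/d[:,2])[:,None]
def snap(n,name=None):
    cm=cam(n); im=imaging.capture(n)
    if name: cv2.imwrite(f"pics/{name}.png",im[:,:,::-1])
    return cm,im
E
python3 - <<'E'
from h import *
print(status.get_obs()["tcp_rot"])
ims=[]
for n in("top","scene"):
    cm,im=snap(n,n)
    print(n,cm[3].round(3))
    for q,z in(("whetstone_mid",.012),("mug_mid",.045),("brick_mid",.015),("flat_chisel_mid",.008),("flat_chisel_edge",.004),("gouge_mid",.012),("riffler_mid",.01)):
        for r in nets.place_of(n,q)[:3]:
            print(q,round(r["conf"],2),np.round(r["centre"],1),px2w(cm,r["centre"],z)[0].round(3))
E
```

```text
[[ 9.25317488e-01 -3.79192961e-01 -4.95394818e-04]
 [-3.79193254e-01 -9.25316104e-01 -1.60754039e-03]
 [ 1.51171195e-04  1.67533560e-03 -9.99998585e-01]]
top [0.002 0.109 1.811]
whetstone_mid 0.9 [139.8 235.6] [0.552 0.382 0.012]
mug_mid 0.87 [265.5 189.8] [ 0.552 -0.116  0.045]
mug_mid 0.6 [384.9 152.6] [ 0.539 -0.601  0.045]
flat_chisel_mid 0.73 [334.3 201.6] [ 0.43  -0.352  0.008]
flat_chisel_mid 0.23 [329.  176.7] [ 0.531 -0.371  0.008]
flat_chisel_edge 0.6 [358.8 192.9] [ 0.432 -0.455  0.004]
flat_chisel_edge 0.56 [316.3 158.8] [ 0.618 -0.354  0.004]
riffler_mid 0.48 [327.4 176.8] [ 0.532 -0.365  0.01 ]
scene [ 0.086 -1.012  0.783]
whetstone_mid 0.76 [207.8 141.8] [0.557 0.378 0.012]
mug_mid 0.78 [252.2 193.2] [ 0.54  -0.096  0.045]
mug_mid 0.68 [334.5 301.6] [ 0.519 -0.586  0.045]
brick_mid 0.63 [220.  162.7] [0.535 0.185 0.015]
brick_mid 0.56 [204.6 147.2] [0.525 0.333 0.015]
flat_chisel_mid 0.64 [257.5 265.1] [ 0.422 -0.367  0.008]
flat_chisel_edge 0.84 [278.9 285.1] [ 0.442 -0.453  0.004]
riffler_mid 0.66 [291.4 251.4] [ 0.535 -0.365  0.01 ]
```

View pics/top.png

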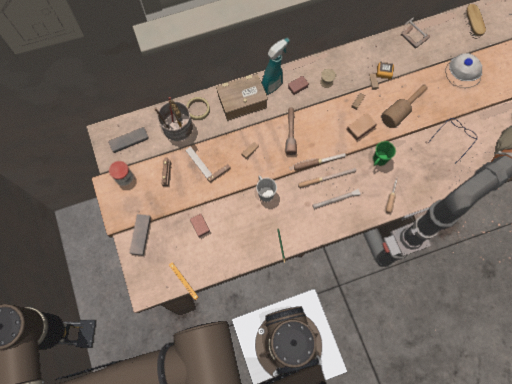

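View pics/scene.png

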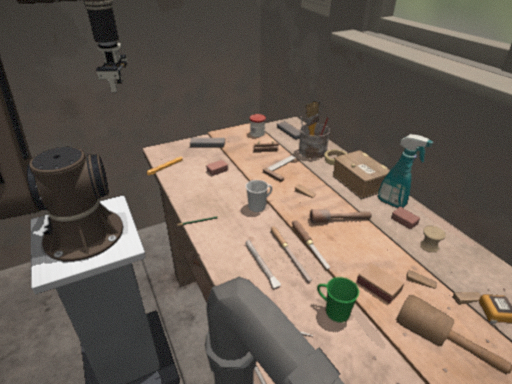

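Front-board candidates in the top picture:
- **Whetstones:** (140,235) at the front left is the one meant. The one at (128,139) is at the back.
- **Rubbing stones:** (200,225) is at the front. The one at (298,85) is at the back.
- **Mugs:** the pale one at (265,190) is meant. The green one at (384,153) is not.
- **Long tools:** (320,160) is the gouge with the dark handle and (327,179) the riffler with the light handle. (336,200) is all steel, so it is the chisel.

I'll confirm these in one enlarged crop.

Run:
```python
from h import *
cm,im=snap("top")
for q,z in(("whetstone",.024),("brick_mid",.03),("flat_chisel",.008),("gouge_mid",.012),("riffler_mid",.01)):
    for r in nets.trace("top",q)[:3]:
        m=r["mask"].astype(np.uint8); ys,xs=np.nonzero(m)
        w=px2w(cm,np.c_[xs,ys],z)[:,:2].astype(np.float32)
        (c,s,a)=cv2.minAreaRect(w); P=cv2.boxPoints((c,s,a)); e=[P[1]-P[0],P[2]-P[1]]; e=max(e,key=np.linalg.norm)
        print(q,round(r["conf"],2),np.round(r["centre"],0),np.round(c,3),np.round(s,3),"long axis deg",np.degrees(np.arctan2(e[1],e[0])).round(1))
a=cv2.resize(im[180:260,110:230],(600,400),interpolation=3);b=cv2.resize(im[140:220,290:410],(600,400),interpolation=3)
cv2.imwrite("pics/crop1.png",cv2.resize(np.vstack([a,b]),(450,600))[:,:,::-1])
# 800x? 
cv2.imwrite("pics/crop1.png",np.vstack([cv2.resize(a,(450,300)),cv2.resize(b,(450,300))])[:,:,::-1])
```

```text
whetstone 0.71 [143. 236.] [0.552 0.378] [0.054 0.151] long axis deg -25.9
brick_mid 0.49 [200. 223.] [0.507 0.163] [0.08  0.044] long axis deg 7.7
flat_chisel 0.77 [335. 198.] [ 0.439 -0.363] [0.188 0.02 ] long axis deg 89.7
gouge_mid 0.59 [312. 160.] [ 0.606 -0.359] [0.205 0.025] long axis deg 85.1
riffler_mid 0.52 [327. 176.] [ 0.534 -0.362] [0.225 0.014] long axis deg 86.5
```

View pics/crop1.png

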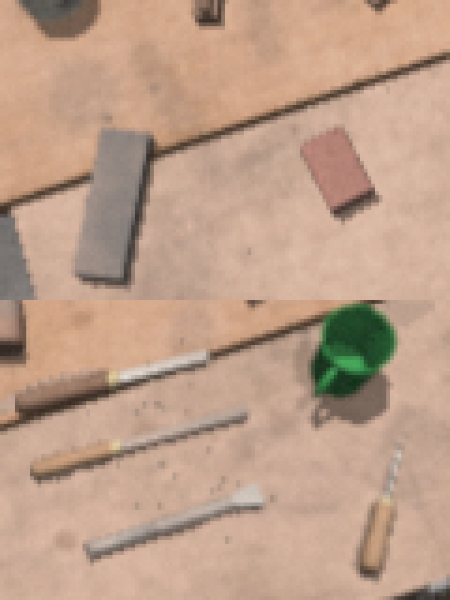

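The crop confirms them: the dark grey whetstone at crop (115,205), the brick-red stone at (338,168), and the all-steel chisel at (175,525) with its flared edge to the right at (255,495). The mug is at the right (-y), so the chisel needs no half turn. Next I move above the whetstone.

Request:
{"name": "drive_tool", "arguments": {"plan": [[[8, 3, 0], [0, 0, 2]], [[12, 4, 0], [0, 0, 4]], [[16, 5, 0], [0, 0, 4]], [[20, 6.3, 0], [0, 0, 4]], [[24, 7.6, 0], [0, 0, 4]], [[28, 9, 0], [0, 0, 4]], [[32, 10, 0], [0, 0, 4]], [[35, 11, 0], [0, 0, 4]], [[36.7, 11.6, 0], [0, 0, 4]], [[36.7, 11.6, 0], [0, 0, 4]], [[36.7, 11.6, 0], [0, 0, 4]], [[36.7, 11.6, 0], [0, 0, 4]]], "claw": 8.7}}

```text
time_s: 2.1
ee_pos: [0.552, 0.3774, 0.2263]
tcp_rot: [[0.896, -0.445, -0.0], [-0.445, -0.896, -0.0], [-0.0, 0.0, -1.0]]
contact_force: [-1.2, 0.1, 0.6]
opening: 0.0867
```

```bash
cat >> h.py <<'E'
def rect(cm,m,z):
    ys,xs=np.nonzero(m); w=px2w(cm,np.c_[xs,ys],z)[:,:2]
    c,s,a=cv2.minAreaRect(w.astype(np.float32)); P=cv2.boxPoints((c,s,a)); e=max([P[1]-P[0],P[2]-P[1]],key=np.linalg.norm)
    return np.array(c),np.sort(s),np.degrees(np.arctan2(e[1],e[0])),xs,ys
def intool(p):
    o=status.get_obs(); return (np.array(o["tcp_rot"]).T@(np.array(p)-np.array(o["ee_pos"])))*100
def yaw():
    R=np.array(status.get_obs()["tcp_rot"]); return np.degrees(np.arctan2(R[1,0],R[0,0]))
E
python3 - <<'E'
from h import *
o=status.get_obs();print(o["time_s"],np.round(o["ee_pos"],3),np.round(o["qpos"],1),"yaw",yaw())
cm,im=snap("wrist","w1")
for q,z,zm in(("whetstone",.024,.012),("brick_mid",.03,.015)):
    for r in nets.trace("wrist",q)[:2]:
        c,s,a,xs,ys=rect(cm,r["mask"],z); print(q,r["conf"],np.round(r["centre"]),c.round(3),s.round(3),a.round(1),xs.min(),xs.max(),ys.min(),ys.max(),"tool cm",intool([*c,z]).round(2))
    for r in nets.place_of("wrist",q if q!="whetstone" else "whetstone_mid")[:2]: print("pt",q,r["conf"],np.round(r["centre"]),px2w(cm,r["centre"],zm).round(3))
E
```

```text
2.1 [0.552 0.377 0.226] [ 51.   20.   -0.2  -0.  -69.9  12.6] yaw -26.391770056470477
whetstone 0.68 [255. 155.] [0.554 0.379] [0.05  0.148] -26.2 232 279 91 225 tool cm [ 0.22 -0.16 20.26]
pt whetstone 0.88 [257. 157.] [[0.556 0.377 0.012]]
brick_mid 0.79 [460. 106.] [0.513 0.166] [0.056 0.081] 8.5 421 499 63 148 tool cm [ 6.05 20.77 19.67]
pt brick_mid 0.55 [461. 106.] [[0.51  0.159 0.015]]
```

View pics/w1.png

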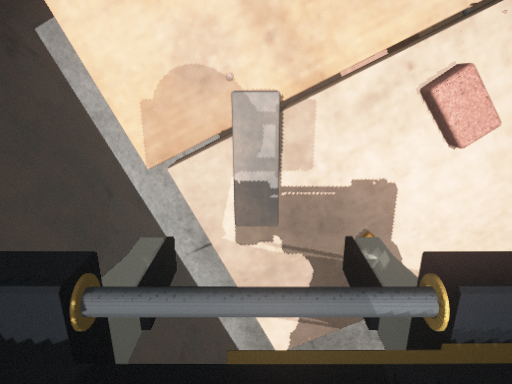

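The wrist picture shows the whetstone centred at (256,158) between the fingers, and the brick at (460,106). Both agree with the top view, so I descend.

Request:
{"name": "drive_tool", "arguments": {"plan": [[[0.2, -0.15, 3], [0, 0, 0]], [[0.2, -0.15, 7], [0, 0, 0]], [[0.2, -0.15, 11], [0, 0, 0]], [[0.2, -0.15, 15], [0, 0, 0]], [[0.2, -0.15, 18], [0, 0, 0]], [[0.2, -0.15, 20], [0, 0, 0]], [[0.2, -0.15, 21], [0, 0, 0]], [[0.2, -0.15, 21.6], [0, 0, 0]], [[0.2, -0.15, 22], [0, 0, 0]], [[0.2, -0.15, 22.1], [0, 0, 0]], [[0.2, -0.15, 22.1], [0, 0, 0]], [[0.2, -0.15, 22.1], [0, 0, 0]]]}}

```text
time_s: 3.35
ee_pos: [0.5537, 0.3804, 0.0072]
tcp_rot: [[0.898, -0.441, 0.002], [-0.441, -0.897, 0.002], [0.001, -0.003, -1.0]]
contact_force: [-0.3, 1.1, -0.5]
opening: 0.0873
```

Request:
{"name": "drive_tool", "arguments": {"plan": [[[0, 0, 0], [0, 0, 0]], [[0, 0, 0], [0, 0, 0]], [[0, 0, 0], [0, 0, 0]], [[0, 0, 0], [0, 0, 0]], [[0, 0, 0], [0, 0, 0]], [[0, 0, 0], [0, 0, 0]], [[0, 0, 0], [0, 0, 0]], [[0, 0, 0], [0, 0, 0]]], "claw": 3.5}}

```text
time_s: 4.02
ee_pos: [0.5538, 0.3804, 0.0072]
tcp_rot: [[0.898, -0.441, 0.002], [-0.441, -0.898, 0.002], [0.001, -0.002, -1.0]]
contact_force: [0.5, 0.4, 0.0]
opening: 0.0496
```

Request:
{"name": "drive_tool", "arguments": {"plan": [[[0, 0, -0.5], [0, 0, 0]], [[0, 0, -1.5], [0, 0, 0]], [[0, 0, -3], [0, 0, 0]], [[0, 0, -5], [0, 0, 0]], [[0, 0, -7.5], [0, 0, 0]], [[0, 0, -10], [0, 0, 0]], [[0, 0, -12.5], [0, 0, 0]], [[0, 0, -15], [0, 0, 0]], [[0, 0, -17], [0, 0, 0]], [[0, 0, -18.5], [0, 0, 0]], [[0, 0, -19], [0, 0, 0]], [[0, 0, -19], [0, 0, 0]]]}}

```text
time_s: 5.02
ee_pos: [0.5538, 0.3804, 0.1991]
tcp_rot: [[0.898, -0.441, 0.003], [-0.441, -0.898, 0.004], [0.001, -0.005, -1.0]]
contact_force: [0.3, 0.0, -4.2]
opening: 0.0499
```

Request:
{"name": "drive_tool", "arguments": {"plan": [[[0.6, 1.5, 0], [0, 0, 2]], [[1.8, 4.5, 0], [0, 0, 7]], [[3.2, 8, 0], [0, 0, 13]], [[4.7, 11.5, 0], [0, 0, 19]], [[6.1, 15, 0], [0, 0, 25]], [[7.5, 18.5, 0], [0, 0, 31]], [[9, 22, 0], [0, 0, 37]], [[10.3, 25.3, 0], [0, 0, 43]], [[11.5, 28.3, 0], [0, 0, 48]], [[12.5, 30.8, 0], [0, 0, 52]], [[13.2, 32.4, 0], [0, 0, 54]], [[13.4, 32.9, 0], [0, 0, 55]]]}}

```text
time_s: 6.02
ee_pos: [0.5272, 0.0231, 0.1963]
tcp_rot: [[0.149, -0.989, 0.001], [-0.989, -0.149, 0.003], [-0.003, -0.001, -1.0]]
contact_force: [0.3, 0.9, -3.4]
opening: 0.0497
```

Request:
{"name": "drive_tool", "arguments": {"plan": [[[0, 0, 0], [0, 0, 0]], [[0, 0, 0], [0, 0, 0]]]}}

```text
time_s: 6.18
ee_pos: [0.5263, 0.0226, 0.1952]
tcp_rot: [[0.148, -0.989, -0.001], [-0.989, -0.148, 0.003], [-0.003, 0.001, -1.0]]
contact_force: [-0.3, -0.3, -4.4]
opening: 0.0499
```

Run:
```python
from h import *
o=status.get_obs();print(o["time_s"],np.round(o["ee_pos"],3),np.round(o["qpos"],1),"yaw",yaw())
for n in("wrist","top","scene"):
  cm,im=snap(n,n+"2")
  for q,z,zm in(("mug_mid",.045,.045),("brick_mid",.03,.015)):
    for r in nets.trace(n,q)[:2]:
        c,s,a,xs,ys=rect(cm,r["mask"],z); print(n,q,round(r["conf"],2),np.round(r["centre"]),c.round(3),s.round(3),a.round(1),xs.min(),xs.max(),ys.min(),ys.max())
    for r in nets.place_of(n,q)[:2]: print("pt",n,q,round(r["conf"],2),np.round(r["centre"]),px2w(cm,r["centre"],zm).round(3))
```

```text
6.1833 [0.526 0.023 0.195] [ 23.7   8.  -20.4  -0.2 -61.6 -15.1] yaw -81.5003990240208
wrist mug_mid 0.9 [260.  19.] [ 0.553 -0.102] [0.04  0.109] 8.5 181 316 0 53
pt wrist mug_mid 0.94 [261.   8.] [[ 0.545 -0.118  0.045]]
top mug_mid 0.81 [267. 189.] [ 0.557 -0.12 ] [0.076 0.092] -19.8 256 276 177 200
top mug_mid 0.47 [222. 196.] [0.583 0.014] [0.061 0.165] -80.9 209 252 178 208
pt top mug_mid 0.84 [384. 154.] [[ 0.534 -0.595  0.045]]
pt top mug_mid 0.59 [267. 190.] [[ 0.547 -0.122  0.045]]
scene mug_mid 0.9 [256. 194.] [ 0.555 -0.11 ] [0.077 0.173] 63.5 247 269 180 210
scene mug_mid 0.74 [338. 299.] [ 0.541 -0.583] [0.098 0.129] 72.4 318 357 277 321
pt scene mug_mid 0.88 [255. 195.] [[ 0.544 -0.113  0.045]]
pt scene mug_mid 0.7 [337. 302.] [[ 0.524 -0.59   0.045]]
scene brick_mid 0.64 [219. 166.] [0.505 0.137] [0.086 0.086] 3.7 207 228 160 174
pt scene brick_mid 0.67 [232. 143.] [[0.644 0.313 0.015]]
pt scene brick_mid 0.61 [219. 165.] [[0.527 0.172 0.015]]
```

View pics/wrist2.png

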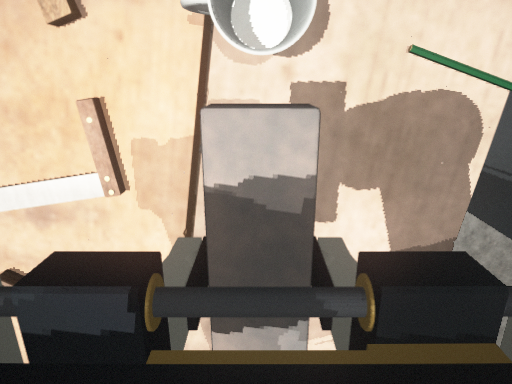

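The stone is held straight and points at the mug, whose centre is near pixel (262,8). Mug is about (0.545,-0.116) and brick about (0.510,0.162), which puts them 280 mm apart as stated. The midpoint (0.5275, 0.023) lies right below, so I lower.

Request:
{"name": "drive_tool", "arguments": {"plan": [[[0, -0.1, 2], [0, 0, 0.5]], [[0, -0.1, 5], [0, 0, 0.8]], [[0, -0.1, 8], [0, 0, 0.8]], [[0, -0.1, 11], [0, 0, 0.8]], [[0, -0.1, 13.5], [0, 0, 0.8]], [[0, -0.1, 15.5], [0, 0, 0.8]], [[0, -0.1, 16.8], [0, 0, 0.8]], [[0, -0.1, 17.6], [0, 0, 0.8]], [[0, -0.1, 18.1], [0, 0, 0.8]], [[0, -0.1, 18.4], [0, 0, 0.8]], [[0, -0.1, 18.5], [0, 0, 0.8]], [[0, -0.1, 18.5], [0, 0, 0.8]]]}}

```text
time_s: 7.93
ee_pos: [0.5288, 0.024, 0.0119]
tcp_rot: [[0.135, -0.991, 0.002], [-0.991, -0.135, 0.004], [-0.003, -0.002, -1.0]]
contact_force: [0.6, 0.7, -3.8]
opening: 0.0492
```

Request:
{"name": "drive_tool", "arguments": {"plan": [[[0, 0, 0.15], [0, 0, 0]], [[0, 0, 0.3], [0, 0, 0]], [[0, 0, 0.4], [0, 0, 0]], [[0, 0, 0.5], [0, 0, 0]], [[0, 0, 0.5], [0, 0, 0]]]}}

```text
time_s: 8.35
ee_pos: [0.529, 0.0241, 0.0072]
tcp_rot: [[0.135, -0.991, 0.002], [-0.991, -0.135, 0.004], [-0.003, -0.003, -1.0]]
contact_force: [-0.9, 0.4, 0.4]
opening: 0.0499
```

Down: the load has gone to the bench. Next I release and lift.

Request:
{"name": "drive_tool", "arguments": {"plan": [[[0, 0, 0], [0, 0, 0]], [[0, 0, 0], [0, 0, 0]], [[0, 0, 0], [0, 0, 0]], [[0, 0, 0], [0, 0, 0]], [[0, 0, 0], [0, 0, 0]], [[0, 0, 0], [0, 0, 0]]], "claw": 8.7}}

```text
time_s: 8.85
ee_pos: [0.5291, 0.0241, 0.0072]
tcp_rot: [[0.135, -0.991, 0.002], [-0.991, -0.135, 0.004], [-0.003, -0.003, -1.0]]
contact_force: [-0.2, 0.5, -0.7]
opening: 0.0837
```

Request:
{"name": "drive_tool", "arguments": {"plan": [[[0, 0, -1], [0, 0, 0]], [[0, 0, -4], [0, 0, 0]], [[0, 0, -8], [0, 0, 0]], [[0, 0, -12], [0, 0, 0]], [[0, 0, -16], [0, 0, 0]], [[-1, 0, -20], [0, 0, 0]], [[-3, 0, -22], [0, 0, 0]], [[-5, 0, -23], [0, 0, 0]], [[-5, 0, -23], [0, 0, 0]], [[-5, 0, -23], [0, 0, 0]]]}}

```text
time_s: 9.68
ee_pos: [0.5217, 0.0736, 0.2388]
tcp_rot: [[0.137, -0.991, 0.004], [-0.991, -0.137, 0.005], [-0.004, -0.005, -1.0]]
contact_force: [-0.6, 0.7, -0.2]
opening: 0.0871
```

Run:
```python
from h import *
o=status.get_obs();print(o["time_s"],np.round(o["ee_pos"],3),np.round(o["qpos"],1),"yaw",yaw())
for n in("wrist",):
  cm,im=snap(n,n+"3")
  for q,z,zm in(("mug_mid",.089,.045),("whetstone_mid",.024,.012),("brick_mid",.03,.015)):
    for r in nets.trace(n,q)[:1]:
        c,s,a,xs,ys=rect(cm,r["mask"],z); print(n,q,round(r["conf"],2),np.round(r["centre"]),c.round(3),s.round(3),a.round(1),xs.min(),xs.max(),ys.min(),ys.max())
    for r in nets.place_of(n,q)[:1]: print("pt",n,q,round(r["conf"],2),np.round(r["centre"]),px2w(cm,r["centre"],zm).round(3))
```

```text
9.6833 [0.522 0.074 0.239] [ 29.3   5.9 -17.   -0.1 -66.8 -21.4] yaw -82.1471827654827
pt wrist mug_mid 0.53 [258. 230.] [[0.513 0.148 0.045]]
pt wrist whetstone_mid 0.6 [257. 112.] [[0.532 0.023 0.012]]
wrist brick_mid 0.93 [259. 229.] [0.511 0.154] [0.058 0.075] 8.1 227 291 206 251
pt wrist brick_mid 0.72 [258. 231.] [[0.512 0.163 0.015]]
```

View pics/wrist3.png

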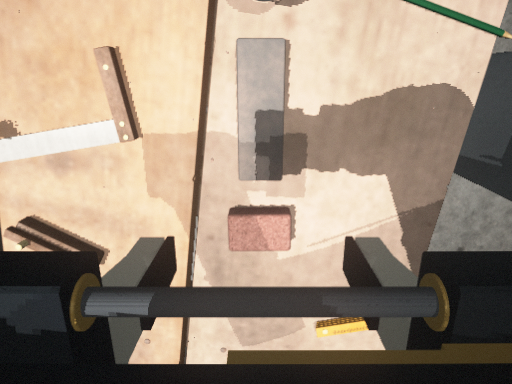

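The whetstone lies flat at about (0.530,0.024), close to midway and in line. Brick is at picture (259,229) and stone at (261,108). Before going to the chisel I check how far away the foreign grey arm stands.

Run:
```python
from h import *
ct,cs=cam("top"),cam("scene")
def tri(a,b):
    A=ct[3];B=cs[3];u=px2w(ct,a)[0]-A;v=px2w(cs,b)[0]-B
    s=np.linalg.lstsq(np.c_[u,-v],B-A,rcond=None)[0]; P=A+u*s[0];Q=B+v*s[1]
    return P.round(3),Q.round(3)
print("elbow",tri((415,230),(240,300)),tri((435,215),(240,300)),tri((390,240),(240,300)))
print("rail",[px2w(ct,(500,160),z)[0].round(2) for z in(0,.2,.4)])
```

```text
elbow (array([ 0.21 , -0.542,  0.135]), array([ 0.284, -0.555,  0.149])) (array([ 0.226, -0.598,  0.209]), array([ 0.263, -0.604,  0.216])) (array([ 0.218, -0.476,  0.046]), array([ 0.311, -0.493,  0.063]))
rail [array([ 0.37, -1.02,  0.  ]), array([ 0.33, -0.9 ,  0.2 ]), array([ 0.29, -0.77,  0.4 ])]
```

Request:
{"name": "drive_tool", "arguments": {"plan": [[[1.5, 0.5, 0], [0, 0, 1]], [[5, 1.7, 0], [0, 0, 2]], [[9, 3, 0], [0, 0, 3]], [[12.8, 4.4, 0], [0, 0, 4]], [[16.6, 5.7, 0], [0, 0, 5]], [[20.4, 7, 0], [0, 0, 6]], [[24, 8.4, 0], [0, 0, 7]], [[27, 9.5, 0], [0, 0, 8]], [[29, 10, 0], [0, 0, 8]], [[30, 10.4, 0], [0, 0, 8]], [[30, 10.4, 0], [0, 0, 8]], [[30, 10.4, 0], [0, 0, 8]]]}}

```text
time_s: 11.03
ee_pos: [0.4586, -0.2393, 0.2354]
tcp_rot: [[-0.006, -1.0, 0.0], [-1.0, 0.006, 0.003], [-0.003, -0.0, -1.0]]
contact_force: [0.4, 0.3, 0.3]
opening: 0.0869
```

Run:
```python
from h import *
o=status.get_obs();print(o["time_s"],np.round(o["ee_pos"],3),np.round(o["qpos"],1),"yaw",yaw(),np.round(o["contact_force"],1))
cm,im=snap("wrist","wrist4")
for r in nets.trace("wrist","flat_chisel")[:2]:
    c,s,a,xs,ys=rect(cm,r["mask"],.008); print(round(r["conf"],2),np.round(r["centre"]),c.round(3),s.round(3),a.round(1),xs.min(),xs.max(),ys.min(),ys.max())
for q,z in(("flat_chisel_mid",.008),("flat_chisel_edge",.004),("riffler_mid",.01)):
    for r in nets.place_of("wrist",q)[:2]: print(q,round(r["conf"],2),np.round(r["centre"]),px2w(cm,r["centre"],z).round(3))
```

```text
11.0333 [ 0.459 -0.239  0.235] [ -5.9   5.3 -18.1  -0.2 -66.6   5.7] yaw -90.36996402655693 [0.4 0.3 0.3]
0.59 [277.  68.] [ 0.435 -0.335] [0.017 0.134] 89.1 271 290 0 133
flat_chisel_mid 0.88 [280.  43.] [[ 0.436 -0.361  0.008]]
riffler_mid 0.96 [191.  40.] [[ 0.528 -0.364  0.01 ]]
```

View pics/wrist4.png

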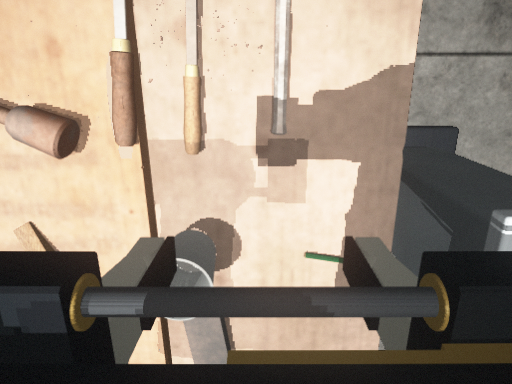

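The chisel shaft is at picture (280,43), with the riffler (191,40) and gouge (122,60) clear to the left. The foreign arm stands about 25 cm away. Next I go over the chisel with the jaws narrowed to 5 cm and descend.

Request:
{"name": "drive_tool", "arguments": {"plan": [[[3, 0.6, 1], [0, 0, 0.5]], [[6.5, 1.2, 3], [0, 0, 0.5]], [[9.5, 1.8, 6], [0, 0, 0.5]], [[11.5, 2.2, 9], [0, 0, 0.5]], [[12.3, 2.3, 12], [0, 0, 0.5]], [[12.3, 2.3, 14], [0, 0, 0.5]], [[12.3, 2.3, 15], [0, 0, 0.5]], [[12.3, 2.3, 15], [0, 0, 0.5]], [[12.3, 2.3, 15], [0, 0, 0.5]]], "claw": 5}}

```text
time_s: 12.03
ee_pos: [0.4367, -0.3603, 0.0859]
tcp_rot: [[-0.011, -1.0, 0.001], [-1.0, 0.011, 0.003], [-0.003, -0.001, -1.0]]
contact_force: [-0.8, -0.6, 0.5]
opening: 0.0503
```

Run:
```python
from h import *
o=status.get_obs();print(o["time_s"],np.round(o["ee_pos"],4),np.round(o["qpos"],1),"yaw",yaw(),np.round(o["contact_force"],1))
for n in("wrist","top","scene"):
  cm,im=snap(n,n+"5")
  for r in nets.trace(n,"flat_chisel")[:1]:
    c,s,a,xs,ys=rect(cm,r["mask"],.009); print(n,round(r["conf"],2),np.round(r["centre"]),c.round(3),s.round(3),a.round(1),"tool",intool([*c,.009]).round(2))
  for q,z in(("flat_chisel_mid",.008),("flat_chisel_edge",.004)):
    for r in nets.place_of(n,q)[:1]: print(q,round(r["conf"],2),np.round(r["centre"]),px2w(cm,r["centre"],z).round(3))
```

```text
12.0333 [ 0.4367 -0.3603  0.0859] [-19.8  18.  -23.4  -0.2 -48.6  19.4] yaw -90.6103744546782 [-0.8 -0.6  0.5]
wrist 0.71 [260. 160.] [ 0.434 -0.374] [0.023 0.167] 88.8 tool [1.37 0.35 7.82]
flat_chisel_mid 0.9 [262. 199.] [[ 0.434 -0.363  0.008]]
flat_chisel_edge 0.83 [266.  63.] [[ 0.431 -0.457  0.004]]
top 0.45 [331. 200.] [ 0.44  -0.385] [0.016 0.144] 89.3 tool [ 2.43 -0.34  7.77]
flat_chisel_mid 0.37 [333. 201.] [[ 0.433 -0.348  0.008]]
scene 0.74 [264. 268.] [ 0.434 -0.381] [0.021 0.154] -88.6 tool [2.05 0.18 7.68]
flat_chisel_mid 0.77 [258. 263.] [[ 0.427 -0.361  0.008]]
flat_chisel_edge 0.54 [279. 284.] [[ 0.444 -0.45   0.004]]
```

View pics/wrist5.png

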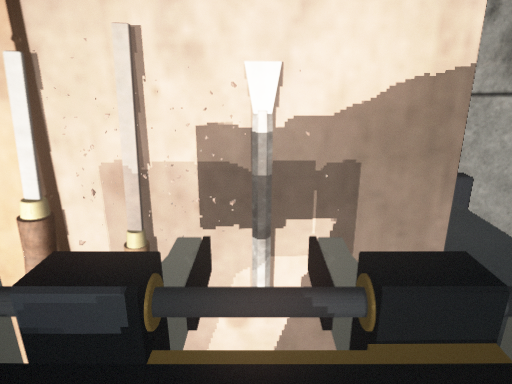

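The chisel lies between the fingers, with its edge at (264,63). I descend.

Request:
{"name": "drive_tool", "arguments": {"plan": [[[0.2, 0.2, 2], [0, 0, 0.5]], [[0.2, 0.2, 4], [0, 0, 0.5]], [[0.2, 0.2, 6], [0, 0, 0.5]], [[0.2, 0.2, 7.2], [0, 0, 0.5]], [[0.2, 0.2, 7.8], [0, 0, 0.5]], [[0.2, 0.2, 8.2], [0, 0, 0.5]], [[0.2, 0.2, 8.4], [0, 0, 0.5]], [[0.2, 0.2, 8.4], [0, 0, 0.5]], [[0.2, 0.2, 8.4], [0, 0, 0.5]]]}}

```text
time_s: 13.38
ee_pos: [0.4346, -0.3626, 0.0022]
tcp_rot: [[-0.021, -1.0, 0.003], [-1.0, 0.021, 0.003], [-0.003, -0.002, -1.0]]
contact_force: [0.1, 1.1, 0.5]
opening: 0.0499
```

Request:
{"name": "drive_tool", "arguments": {"plan": [[[0, 0, 0], [0, 0, 0]], [[0, 0, 0], [0, 0, 0]], [[0, 0, 0], [0, 0, 0]], [[0, 0, 0], [0, 0, 0]], [[0, 0, 0], [0, 0, 0]], [[0, 0, 0], [0, 0, 0]], [[0, 0, 0], [0, 0, 0]]], "claw": 0.6}}

```text
time_s: 13.97
ee_pos: [0.4347, -0.3626, 0.0024]
tcp_rot: [[-0.021, -1.0, 0.003], [-1.0, 0.021, 0.002], [-0.002, -0.003, -1.0]]
contact_force: [0.6, 0.4, 1.2]
opening: 0.0175
```

Request:
{"name": "drive_tool", "arguments": {"plan": [[[0, 0, -0.3], [0, 0, 0]], [[0, 0, -1], [0, 0, 0]], [[0, 0, -2], [0, 0, 0]], [[0, 0, -3.5], [0, 0, 0]], [[0, 0, -5.5], [0, 0, 0]], [[0, 0, -8], [0, 0, 0]], [[0, 0, -10.5], [0, 0, 0]], [[0, 0, -13], [0, 0, 0]], [[0, 0, -14.5], [0, 0, 0]], [[0, 0, -15], [0, 0, 0]], [[0, 0, -15], [0, 0, 0]]]}}

```text
time_s: 14.88
ee_pos: [0.435, -0.3633, 0.1544]
tcp_rot: [[-0.021, -1.0, 0.006], [-1.0, 0.021, 0.001], [-0.001, -0.006, -1.0]]
contact_force: [0.3, 0.1, -2.1]
opening: 0.0175
```

Run:
```python
from h import *
ct,im=snap("wrist","wrist6")
o=status.get_obs();print(np.round(o["ee_pos"],4),o["opening"],yaw())
cv2.imwrite("pics/w6.png",im[:,:,::-1])
```

```text
[ 0.4342 -0.3628  0.1528] 0.01756598961171615 -91.19461026325435
```

View pics/w6.png

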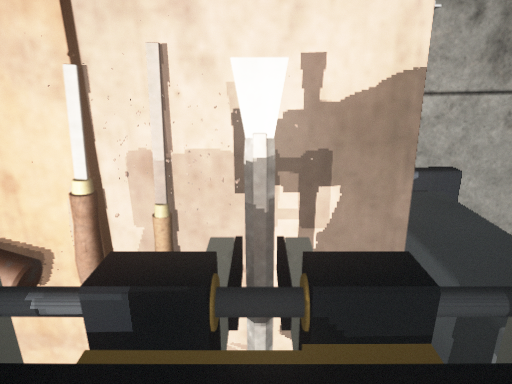

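Held straight, with the edge at (260,60) and the opening at 17.5 mm. The target for the chisel centre is about (0.447,0.012) at yaw -82. I carry it there and check where the pencil lies.

Request:
{"name": "drive_tool", "arguments": {"plan": [[[-1.5, 0, 0], [0, 0, -1]], [[-4.5, 0, 0], [0, 0, -2]], [[-8, -0.1, 0], [0, 0, -3]], [[-11.8, -0.1, 0], [0, 0, -4]], [[-15.6, -0.2, 0], [0, 0, -5]], [[-19.4, -0.2, 0], [0, 0, -6]], [[-23.2, -0.3, 0], [0, 0, -7]], [[-27, -0.4, 0], [0, 0, -8]], [[-30.8, -0.4, 0], [0, 0, -9]], [[-34, -0.5, 0], [0, 0, -9]], [[-36.5, -0.5, 0], [0, 0, -9]], [[-37.5, -0.5, 0], [0, 0, -9]]]}}

```text
time_s: 15.93
ee_pos: [0.4463, 0.0144, 0.1526]
tcp_rot: [[0.138, -0.99, 0.002], [-0.99, -0.138, 0.002], [-0.002, -0.002, -1.0]]
contact_force: [-0.6, 0.0, -2.2]
opening: 0.017
```

Request:
{"name": "drive_tool", "arguments": {"plan": [[[0, 0, 0], [0, 0, 0]], [[0, 0, 0], [0, 0, 0]]]}}

```text
time_s: 16.1
ee_pos: [0.4454, 0.0146, 0.1514]
tcp_rot: [[0.139, -0.99, -0.0], [-0.99, -0.139, 0.001], [-0.001, 0.0, -1.0]]
contact_force: [-0.0, -0.5, -1.7]
opening: 0.0171
```

Run:
```python
from h import *
print("pencil",px2w(cam("top"),[(278,230),(284,260)],.004).round(3))
o=status.get_obs();print(o["time_s"],np.round(o["ee_pos"],4),yaw(),np.round(o["qpos"],1))
cm,im=snap("wrist","wrist7")
for q,z in(("mug_mid",.045),("whetstone_mid",.012)):
    for r in nets.place_of("wrist",q)[:1]: print(q,round(r["conf"],2),np.round(r["centre"]),px2w(cm,r["centre"],z).round(3))
for r in nets.trace("wrist","whetstone")[:1]:
    c,s,a,xs,ys=rect(cm,r["mask"],.024); print(c,s,a)
p=intool([.4467,.012,.0028]); print("to go",p.round(2))
```

```text
pencil [[ 0.399 -0.111  0.004]
 [ 0.285 -0.092  0.004]]
16.1 [0.4454 0.0146 0.1514] -81.98465069677603 [ 27.3   2.5 -33.2  -0.1 -54.3 -19.2]
whetstone_mid 0.57 [168. 175.] [[0.527 0.022 0.012]]
[0.52624357 0.01969974] [0.05421313 0.14426935] -82.03527
to go [ 0.17 -0.02 14.94]
```

View pics/wrist7.png

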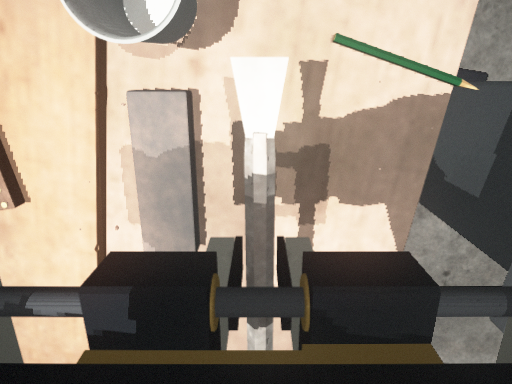

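The whetstone is parallel on the left at (160,170), the chisel edge points to the mug, and the pencil is clear. I lower.

Request:
{"name": "drive_tool", "arguments": {"plan": [[[0.1, 0, 2], [0, 0, 0]], [[0.1, 0, 4.5], [0, 0, 0]], [[0.1, 0, 7], [0, 0, 0]], [[0.1, 0, 9.5], [0, 0, 0]], [[0.1, 0, 11.5], [0, 0, 0]], [[0.1, 0, 13], [0, 0, 0]], [[0.1, 0, 13.8], [0, 0, 0]], [[0.1, 0, 14.2], [0, 0, 0]], [[0.1, 0, 14.5], [0, 0, 0]], [[0.1, 0, 14.6], [0, 0, 0]], [[0.1, 0, 14.6], [0, 0, 0]]]}}

```text
time_s: 17.22
ee_pos: [0.4468, 0.0127, 0.0067]
tcp_rot: [[0.136, -0.991, 0.002], [-0.991, -0.136, 0.002], [-0.002, -0.003, -1.0]]
contact_force: [0.3, -0.0, -1.5]
opening: 0.0174
```

Request:
{"name": "drive_tool", "arguments": {"plan": [[[0, 0, 0.1], [0, 0, 0]], [[0, 0, 0.2], [0, 0, 0]], [[0, 0, 0.3], [0, 0, 0]], [[0, 0, 0.4], [0, 0, 0]], [[0, 0, 0.45], [0, 0, 0]], [[0, 0, 0.45], [0, 0, 0]]]}}

```text
time_s: 17.72
ee_pos: [0.4469, 0.0128, 0.0023]
tcp_rot: [[0.137, -0.991, 0.002], [-0.991, -0.137, 0.002], [-0.002, -0.003, -1.0]]
contact_force: [-1.5, 0.7, 0.8]
opening: 0.0177
```

Request:
{"name": "drive_tool", "arguments": {"plan": [[[0, 0, 0], [0, 0, 0]], [[0, 0, 0], [0, 0, 0]], [[0, 0, 0], [0, 0, 0]], [[0, 0, 0], [0, 0, 0]], [[0, 0, 0], [0, 0, 0]], [[0, 0, 0], [0, 0, 0]]], "claw": 4.5}}

```text
time_s: 18.22
ee_pos: [0.447, 0.0128, 0.0023]
tcp_rot: [[0.137, -0.991, 0.002], [-0.991, -0.137, 0.002], [-0.002, -0.003, -1.0]]
contact_force: [-0.5, 0.2, -0.9]
opening: 0.0441
```

Request:
{"name": "drive_tool", "arguments": {"plan": [[[0, 0, -0.5], [0, 0, 0]], [[0, 0, -2], [0, 0, 0]], [[0, 0, -5], [0, 0, 0]], [[0, 0, -9], [0, 0, 0]], [[0, 0, -13], [0, 0, 0]], [[-1, 0, -17], [0, 0, 0]], [[-3, -1, -21], [0, 0, 0]], [[-5, -2, -24], [0, 0, 0]], [[-6, -3, -25], [0, 0, 0]], [[-6, -3, -25], [0, 0, 0]], [[-6, -3, -25], [0, 0, 0]]]}}

```text
time_s: 19.13
ee_pos: [0.4679, 0.0764, 0.2532]
tcp_rot: [[0.137, -0.99, 0.003], [-0.99, -0.137, 0.003], [-0.003, -0.004, -1.0]]
contact_force: [0.2, 0.7, -0.9]
opening: 0.0449
```

Run:
```python
from h import *
o=status.get_obs();print(o["time_s"],np.round(o["ee_pos"],4),yaw())
cm,im=snap("wrist","wrist8")
for q,z in(("whetstone",.024),("flat_chisel",.009),("brick_mid",.03)):
    for r in nets.trace("wrist",q)[:1]:
        c,s,a,xs,ys=rect(cm,r["mask"],z); print(q,c.round(3),s.round(3),a.round(1))
for q,z in(("mug_mid",.045),("whetstone_mid",.012),("flat_chisel_mid",.008),("flat_chisel_edge",.004),("brick_mid",.015)):
    for r in nets.place_of("wrist",q)[:1]: print(q,round(r["conf"],2),np.round(r["centre"]),px2w(cm,r["centre"],z).round(3))
cm,im=snap("scene")
for q,z in(("mug_mid",.045),("brick_mid",.015),("whetstone_mid",.012),("flat_chisel_mid",.008),("gouge_mid",.012),("riffler_mid",.01)):
    for r in nets.place_of("scene",q)[:2]: print("scene",q,round(r["conf"],2),np.round(r["centre"]),px2w(cm,r["centre"],z).round(3))
```

```text
19.1333 [0.4679 0.0764 0.2532] -82.09704545089144
whetstone [0.527 0.023] [0.051 0.147] -82.3
brick_mid [0.51  0.154] [0.055 0.075] 8.1
whetstone_mid 0.91 [214. 104.] [[0.528 0.024 0.012]]
flat_chisel_mid 0.62 [283. 103.] [[0.45  0.013 0.008]]
flat_chisel_edge 0.61 [291.  14.] [[ 0.456 -0.08   0.004]]
brick_mid 0.91 [216. 218.] [[0.511 0.162 0.015]]
scene mug_mid 0.69 [253. 193.] [[ 0.543 -0.097  0.045]]
scene mug_mid 0.68 [336. 305.] [[ 0.517 -0.595  0.045]]
scene brick_mid 0.68 [216. 164.] [[0.517 0.181 0.015]]
scene whetstone_mid 0.61 [234. 183.] [[0.529 0.034 0.012]]
scene whetstone_mid 0.53 [227. 205.] [[ 0.453 -0.079  0.012]]
scene flat_chisel_mid 0.75 [212. 194.] [[0.434 0.008 0.008]]
scene gouge_mid 0.81 [312. 244.] [[ 0.604 -0.366  0.012]]
scene riffler_mid 0.68 [291. 251.] [[ 0.535 -0.362  0.01 ]]
```

View pics/wrist8.png

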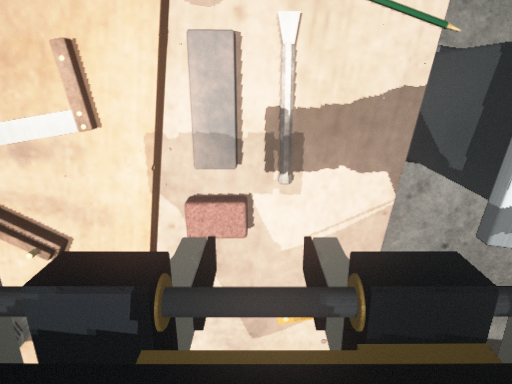

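The final picture shows the whetstone at (213,100) and the chisel parallel on the robot's side at (286,100), about 80 mm off its centre line. The chisel's edge (289,14) points to the mug's end, and the brick is undisturbed. I hand in.

```bash
python3 -c "
from h import *
print(ticket.job_done())"
```

```text
the job is handed in; nothing more can be done
None
```

I set the whetstone between the mug and the rubbing stone, then laid the all-steel chisel beside it on the robot's side. I handed the job in at about 19.5 s; the hand-in reports no verdict.

**Last checks (measured positions in metres, from the wrist camera unless noted):**
- **Whetstone:** it lies at about (0.528, 0.024), roughly 0.14 m from both the mug and the rubbing stone, and in line with them to within 1–2°. The mug's position comes from the earlier views.
- **Chisel:** its centre is at about (0.450, 0.013), 79–85 mm from the whetstone's centre line and within about 1 mm of centred on its length. Its edge is about 0.1 m from the mug's centre.
- **Release:** both pieces were released only once the bench carried their weight. The gripper is clear, 0.25 m up.
- **Things to leave alone:** the gouge and riffler read within 8 mm of their first measurement, and the rubbing stone within about 1 mm.

**Disagreements:** the scene camera put the chisel, the mug and the rubbing stone 15–20 mm off the wrist values. It read the mug and rubbing stone much the same at the start, before anything was moved, so I put that down to the networks' error. The mug was out of the wrist camera's view in the last check, so only the scene camera confirms it there (within 3 mm of its first scene reading).

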